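Bolt the die and hold the mould press shut

ROBOT

A 7-joint arm with a two-finger parallel gripper is mounted at the origin on the work surface. World frame = base frame: x ahead of the robot, y to its left, z up, the work surface at z = 0. Lengths are in mm, angles in degrees, forces in N, time in s.
With the tool pointing down it reaches from about 400 to 850 mm from the base axis. Payload 4.5 kg.
Tool frame: the origin (TCP) lies on the centre line of the jaws, within the pads' length; the fingertips stand 11 mm ahead of it and the grasp point (between the pads) lies 8 mm behind it (env.tips_ahead is the distance from the TCP to the fingertips, in mm); y points along the fingers, x is the direction in which the jaws open and shut, and the axes are right-handed (so a half turn about y gives the same grasp; the last joint's range is limited). The gripper opens to 88 mm and grips with 3 to 60 N. Pads are 18 mm wide; open, the fingers measure 123 mm over their backs; the gripper's body (75 mm by 187 mm) begins 45 mm behind the grasp point.
Start: joints at [-70.141, 39.483, -11.15, 89.685, 9.013, 51.709, -12.324], TCP at [192.308, 594.702, 249.743] pointing down, gripper open.
Joint ranges: [-172.22, 172.22], [-26.19, 119.32], [-84.43, 86.54], [7.71, 146.69], [-57.33, 237.33], [2.42, 119.75], [-152.13, 152.13]. Speed limits (degrees/s): [147.25, 147.25, 180, 180, 180, 180, 180].

INTERFACE

Orientations are given as a 3x3 rotation matrix whose columns are the frame's x, y, z axes.
In Python, from rig import env, imaging gives the robot as it stands.
- The arm moves only by the shell command python3 -m pendant 'ROWS' [OPENING] [FORCE]. ROWS is JSON, a list of rows, each a list of 6 numbers: the shift along the tool's x, y, z in m, then the turn, a rotation vector about the tool's x, y, z in rad. In form: [[tx, ty, tz, wx, wy, wz], ...]. A call has exactly 5 rows; each row is the pose to reach, as a shift and turn from the pose commanded when the call began, along the tool's axes at that moment; what a row does not reach only later rows make up. A row lasts 1/10 s, in which the tool goes at most 50 mm and 8.59 degrees, less where a joint would pass 70% of its speed; a pose out of reach is approached as far as the arm can. A call with a gripper value outside its range is refused whole. OPENING is the closure, from 0 (fully open) to 1 (shut), set as the call begins (- or left out, the last holds). The fingers move at their own pace and stop on an object; FORCE is the grip in N (left out, the last holds). Time passes only in rows, so rows that repeat a pose let the fingers close, or fill a call up. It gives the time, the measured TCP pose, the force and the opening at its end, in the units of the state.
- env.get_obs(): the state, without advancing time (a new reading comes with each control period).
- imaging.get_image(name): name is "scene" or "top" or "wrist"; returns a dict with "color" (384x512x3 uint8, blue, green, red), "fx", "fy", "cx", "cy" (pixels), "dist" ([k1, k2, p1, p2, k3] as OpenCV has them; the pictures are not rectified), "R" (3x3) and "t" (3): a world point X has camera coordinates R X + t. Camera axes: x right, y down, z forward; pixel columns grow to the right and rows downward; lengths in mm; the calibration is good to about 2 mm. A picture is of the moment at which its call begins. There is no depth.
- env.job_done(): hands the job in, once; it reports no verdict.
The state is a dict: "t": time; "joint_pos": joint angles; "qvel": joint speeds; "joint_efforts": joint torques, N m; "tool_pos": TCP position; "tool_rot": TCP orientation; "ft_force": force on the tool from outside, world axes, zero at the start; "ft_torque": the same for the moment, N m; "finger_gap": opening from 0.0 (shut) to 1.0 (fully open).
Only numpy, scipy, OpenCV 4.12 (cv2) and the standard library are available. Lean on these libraries where they do the work, as an engineer would, in place of code of your own. Each camera call takes 0.05 s, during which the arm holds its last target. There are 200 camera calls.

TASK

Get the mould press ready for a pour: slide the locking bolt fully home into its keeper on the rear die first, and only then push the long lever over, past the clicks of its pawl, until the two halves of the mould are fully together. The pawl only stops the lever flying back and does not keep the mould shut, so finish while still holding the lever hard over yourself; leave the weights, ladle, funnel and anvil where they stand.

Things in the scene. Friction and masses are not known exactly. Their poses are not given: they have to be found in the camera images.
- press: The cast iron mould press, fixed to the bench. Origin: middle of its base's underside, on the bench top (z 0). Its +x (forward) is the way the lever is pushed and the mould closes; z up. In its frame, mm: base x -190 to 180, y -65 to 65; rear die (fixed steel block) x 95 to 130, top at z 105; toothed quadrant beside the lever at y 42, up to z 166, x -185 to -80.
- lever: The long lever: flat steel bar, 18 by 11 mm, with a black ball grip on top. Origin: the centre of its hinge, at x -100, y 0, z 60 mm in the press's frame. Its z runs up along the lever, its y is the hinge line, parallel to the press's y.
- bolt (a joint): How far the steel locking bolt is slid, m: 0 drawn back, 0.044 fully home against its stop, its tip 10 mm through the keeper. It goes home level, straight along the press's +y, stays where left and takes 2 to 4 N. It starts at 0 to 0.012.
- bolt_knob (a point): Middle of the grip of the bolt's upright knob: a vertical steel cylinder 20 mm in diameter, 32 mm tall, on a 12 mm stem. This point is 16 mm below the knob's top and 155 mm above the bench; with the bolt at 0 it is at x 112.5, y -104 mm in the press's frame. The straps over the bolt reach z 135 mm; above them the knob is free all round.
- keeper (a point): Middle of the keeper, a fixed steel strap on top of the rear die, 12 mm long along the bolt, 118 mm above the bench; the bolt's 12 mm round rod passes through it.
- lever_angle (a joint): Lever angle, rad: 0 open (leaning 0.40 towards the press's -x), 0.80 at its stop, mould halves together (leaning 0.40 towards +x). A spring drives it back to 0: pushing at the ball takes about 5 N at first, 9 to 11 N at the end. The pawl clicks at about 0.30, 0.46 and 0.62; let go after the last click it falls back to about 0.62, the mould gaping 5 mm.
- lever_ball (a point): Centre of the lever's black ball grip, 36 mm in diameter, 240 mm from the hinge; the ball's top is the lever's end. It swings in the press's plane y 0, from x -193, z 281 mm (lever at 0) over z 300 (upright) to x -7, z 281 (lever at 0.80). The ball, and the bar for 80 mm below it, are free all round.
- pawl (a joint): Angle, rad, of the small sprung steel pawl that the lever carries over the quadrant's teeth: 0 when down in a gap or behind a tooth, about 0.1 when lifted on a tooth. It works by itself.
- weight1: Bystander: teardrop lead weight, 39 mm wide, 58 mm tall, standing on the bench on its round end; origin at its underside.
- weight2: Bystander: a like teardrop lead weight, slightly larger; origin at its underside.
- weight3: Bystander: a like teardrop lead weight, slightly smaller; origin at its underside.
- weight4: Bystander: a like teardrop lead weight; origin at its underside.
- ladle: Bystander: tin-lined ladle, bowl 84 mm wide and 44 mm tall, its handle reaching 290 mm along its own +y and up to 67 mm high; origin under the bowl.
- funnel: Bystander: brass funnel standing on its 92 mm mouth, 105 mm tall; origin at its underside.
- anvil: Bystander: small black iron anvil block, 155 by 60 mm, 68 mm tall; origin at its underside.

How it is judged (in metres and radians):
On the way, in this order (a step that is already met when the one before it is completed fails the run):
1. the bolt is fully home in its keeper, with the lever still back (value of joint bolt above 0.04 m and value of joint lever_angle below 0.15 rad), for 0.2 s.
2. the lever has gone over the last tooth and the pawl has dropped behind it (value of joint lever_angle above 0.645 rad and value of joint pawl below 0.05 rad), for 0.1 s.
At the end, for the whole second after the job is handed in: The bolt is home (its joint above 0.040 of 0.044 m), and the robot itself holds the lever over (joint above 0.74 of 0.80 rad, which leaves the mould halves less than 2 mm apart), pressing on it with more than 3 N, with the pawl down behind the last tooth and carrying nothing (value of joint bolt above 0.04 m and value of joint lever_angle above 0.74 rad and value of joint pawl below 0.05 rad and contact force between any of the fingers, the arm and lever above 3 N); the arm keeps its last pose, push and grip.
It fails at once if the lever is pushed over (beyond 0.25 rad) before the bolt is home (value of joint lever_angle above 0.25 rad and value of joint bolt below 0.038 m).
It fails at once if a lead weight is shifted by more than 20 mm (distance of any of weight1, weight2, weight3, weight4 from where it was at the start of the episode above 0.02 m).
It fails at once if the ladle, funnel or anvil is shifted by more than 20 mm (distance of any of ladle, funnel, anvil from where it was at the start of the episode above 0.02 m).
It also fails if it takes over 58 s, if anything falls off the work surface, if the arm or the gripper's body presses on something with over 40 N, if the wrist force passes 120 N, or if a joint passes its speed limit or range.

## Working session

There is one attempt and no reset: what is moved stays moved. The work goes in short steps, Python scripts to look and compute and a shell command to move; the robot and the scene stay as the last step left them, time stands still between calls to the robot, and variables do not carry over. Pictures are saved under pics/ and viewed, about 8 in all and at most 12, crops included, and the job is handed in when it is done.

```bash
mkdir -p pics; ls; python3 - <<'E'
from rig import env, imaging
import cv2, numpy as np
for n in("scene","top"):
    d=imaging.get_image(n); cv2.imwrite(f"pics/{n}0.png",d["color"])
    print(n,{k:np.round(d[k],4).tolist() for k in d if k!="color"}, (-np.array(d["R"]).T@np.array(d["t"])).round())
o=env.get_obs(); print(o, env.tips_ahead)
E
```

```text
pics
scene {'fx': 362.1602, 'fy': 362.1602, 'cx': 259.3724, 'cy': 191.6827, 'dist': [-0.0594, 0.0, 0.0, 0.0, 0.0], 'R': [[-0.8166, 0.577, -0.011], [0.4959, 0.6919, -0.5247], [-0.2952, -0.4339, -0.8512]], 't': [482.8397, -177.1634, 1465.624]} [ 915.  480. 1160.]
top {'fx': 349.3068, 'fy': 349.3068, 'cx': 258.6405, 'cy': 186.4088, 'dist': [-0.0532, 0.0, 0.0, 0.0, 0.0], 'R': [[0.0248, -0.9995, 0.0174], [-0.9936, -0.0265, -0.1098], [0.1102, -0.0145, -0.9938]], 't': [-37.7255, 597.0145, 1446.8908]} [ 4.350e+02 -1.000e+00  1.504e+03]
{'t': 0.1, 'joint_pos': array([-70.14242776,  39.52845382, -11.14304217,  89.73764979,
         9.0135998 ,  51.70877392, -12.32291327]), 'qvel': array([-0.09609034, -0.2152639 , -0.07014861, -0.12256718,  0.06487752,
        0.07272301, -0.02699351]), 'joint_efforts': array([-3.15673889e-03, -5.28500140e+01, -1.27135400e+00, -1.53834969e+01,
       -5.25173417e-02,  2.05476201e-03,  4.35323295e-05]), 'tool_pos': array([192.21334808, 594.14691687, 248.99431541]), 'tool_rot': array([[ 3.07628675e-01, -3.52563005e-04, -9.51506423e-01],
       [ 9.51505113e-01, -1.58661223e-03,  3.07628839e-01],
       [-1.61813027e-03, -9.99998679e-01, -1.52621916e-04]]), 'ft_force': array([ 0.55186656, -0.53321559, -0.48433244]), 'ft_torque': array([-0.00425886, -0.05211494, -0.00262724]), 'finger_gap': 1.001574587901318} 11.0
```

View pics/scene0.png

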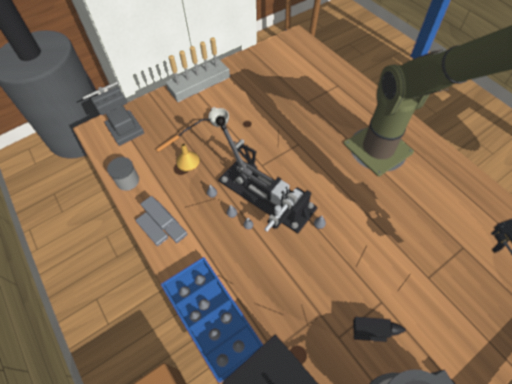

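View pics/top0.png

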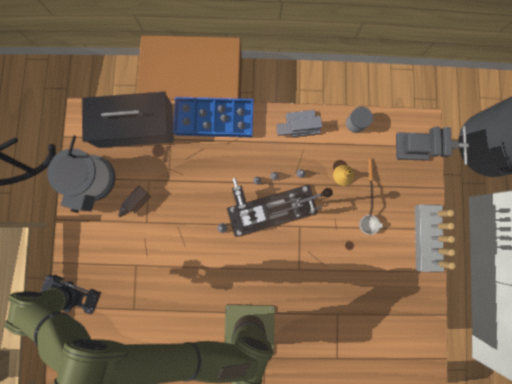

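The scene view shows the press around (270,190), its ball at (220,118) and the bolt near (280,215). In the top view the press is at (273,210), the ball at (327,192) and the bolt end at (237,182). I'll enlarge both views.

```bash
python3 - <<'E'
import cv2, numpy as np
a=cv2.imread("pics/top0.png")[150:250,205:345]; b=cv2.imread("pics/scene0.png")[90:245,190:340]
a=cv2.resize(a,None,fx=5,fy=5,interpolation=2)[:,:400*2]; b=cv2.resize(b,None,fx=5,fy=5,interpolation=2)
def grid(im,x0,y0):
    for k in range(0,im.shape[1],50): cv2.putText(im,str(x0+k//5),(k,10),0,.35,(0,255,255)); cv2.line(im,(k,12),(k,18),(0,255,255))
    for k in range(0,im.shape[0],50): cv2.putText(im,str(y0+k//5),(0,k+4),0,.35,(0,255,255))
grid(a,205,150); grid(b,190,90)
cv2.imwrite("pics/a.png",a); cv2.imwrite("pics/b.png",b[:600])
E
```

```text
(no output)
```

View pics/a.png

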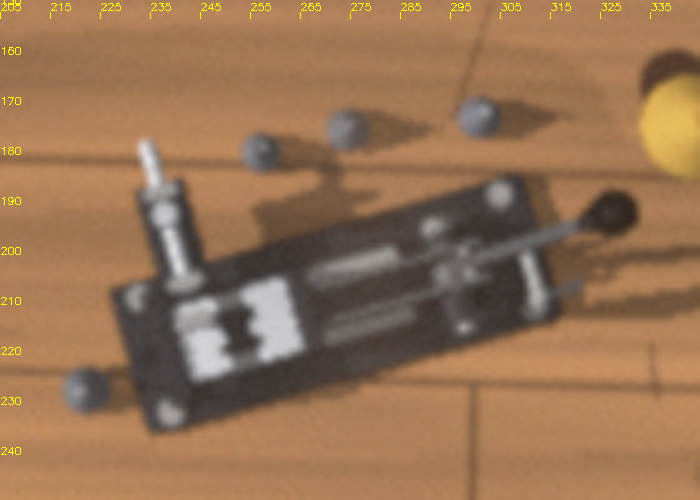

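View pics/b.png

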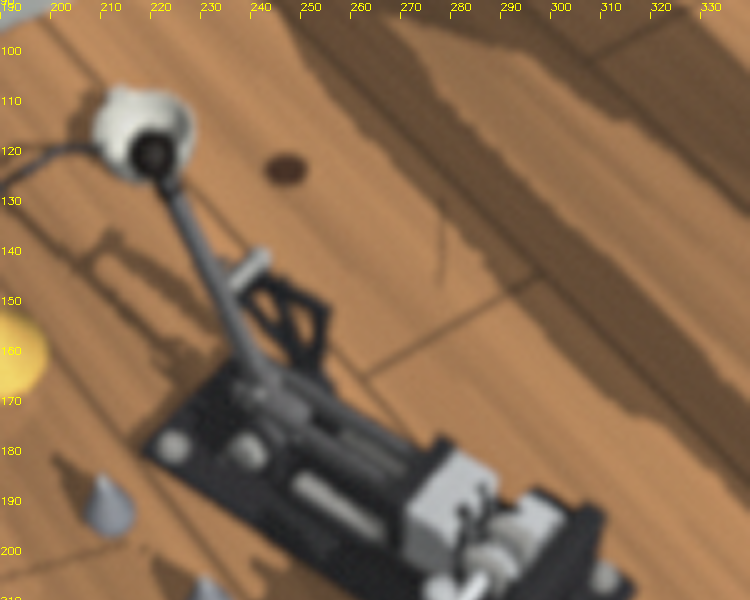

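The crops give ball top (327.4,192.6) / scene (220.6,120.6), knob top (237.6,192.8) and base corners (227.2,208), (235.4,236.4), (309,185), (317.4,213.6).

```bash
cat >h.py <<'E'
import cv2, numpy as np
from rig import env, imaging
C={"scene":dict(f=362.1602,c=(259.3724,191.6827),k=-.0594),"top":dict(f=349.3068,c=(258.6405,186.4088),k=-.0532)}
def ray(d,px):
    K=np.array([[d["fx"],0,d["cx"]],[0,d["fy"],d["cy"]],[0,0,1]]); R=np.array(d["R"])
    u=cv2.undistortPoints(np.array([[px]],float),K,np.array(d["dist"],float))[0,0]
    return -R.T@np.array(d["t"]), R.T@np.array([u[0],u[1],1])
def onz(d,px,z):
    o,v=ray(d,px); return o+v*(z-o[2])/v[2]
def tri(rs):
    A=b=0
    for o,v in rs:
        P=np.eye(3)-np.outer(v,v)/(v@v); A=A+P; b=b+P@o
    return np.linalg.solve(A,b)
def proj(d,X):
    K=np.array([[d["fx"],0,d["cx"]],[0,d["fy"],d["cy"]],[0,0,1]])
    return cv2.projectPoints(np.array([X],float),cv2.Rodrigues(np.array(d["R"]))[0],np.array(d["t"],float),K,np.array(d["dist"],float))[0][0,0]
E
python3 - <<'E'
from h import *
np.set_printoptions(suppress=True,precision=1)
T=imaging.get_image("top");S=imaging.get_image("scene")
print("ball",onz(T,(327.4,192.6),281),onz(S,(220.6,120.6),281),tri([ray(T,(327.4,192.6)),ray(S,(220.6,120.6))]))
k=onz(T,(237.6,192.8),171); print("knob",k)
for z in (10,20,30):
    c=np.array([onz(T,p,z) for p in((227.2,208),(235.4,236.4),(309,185),(317.4,213.6))])
    l=np.linalg.norm(c[0]-c[2]);w=np.linalg.norm(c[0]-c[1]); m=c.mean(0)
    ex=(c[0]+c[1]-c[2]-c[3]);ex/=np.linalg.norm(ex); ey=np.array([-ex[1],ex[0],0]); o=m+5*ex
    b=onz(T,(327.4,192.6),281)
    print(z,l,w,"origin",o,"ex",ex,"yaw",np.degrees(np.arctan2(ex[1],ex[0])),"ball rel",(b-o)@ex,(b-o)@ey,"knob rel",(k-o)@ex,(k-o)@ey)
for n,p in dict(w1=(257,180.5),w2=(274,175.5),w3=(300.5,173.5),w4=(221.8,228),fun=(343,175),lad=(371,225)).items(): print(n,onz(T,p,30))
E
```

```text
ball [ 554.8 -262.4  281. ] [ 555.7 -264.   281. ] [ 555.4 -262.8  281.7]
knob [555.7  59.6 171. ]
10 365.7879805527886 125.51073351858608 origin [496.2 -79.7  10. ] ex [-0.3  1.   0. ] yaw 107.01644095613652 ball rel -191.8096581542605 -2.515324534617321 knob rel 115.78326696365298 -97.66042625631889
20 363.33982165641476 124.67071078632029 origin [495.8 -79.1  20. ] ex [-0.3  1.  -0. ] yaw 107.0164409561365 ball rel -192.46842468031517 -2.7550299232474007 knob rel 115.12450043759834 -97.90013164494896
30 360.8916627600409 123.83068805405453 origin [495.4 -78.6  30. ] ex [-0.3  1.   0. ] yaw 107.0164409561365 ball rel -193.12719120636964 -2.9947353118774207 knob rel 114.46573391154381 -98.13983703357897
w1 [623.2 -14.8  30. ]
w2 [646.7 -86.7  30. ]
w3 [ 658.4 -200.    30. ]
w4 [418.8 127.6  30. ]
fun [ 657.1 -383.3   30. ]
lad [ 446.1 -503.4   30. ]
```

```bash
cat >go.py <<'E'
import sys; from h import *
x,y,z,a=map(float,sys.argv[1:5]); o=env.get_obs(); R=np.array(o["tool_rot"]); p=np.array(o["tool_pos"])
a=np.radians(a); X=np.array([np.cos(a),np.sin(a),0]); Y=np.array([0,0,-1.]); G=np.c_[X,Y,np.cross(X,Y)]
print("shift m",(R.T@(np.array([x,y,z])-p)/1000).round(4),"turn",cv2.Rodrigues(R.T@G)[0].ravel().round(3),"pos",p.round(1),"F",np.round(o["ft_force"],1),"gap",round(o["finger_gap"],3),"t",o["t"])
E
python3 -m pendant '[[-0.025,0,-0.032,0,0.12,0],[-0.05,0,-0.064,0,0.24,0],[-0.075,0,-0.096,0,0.36,0],[-0.1,0,-0.128,0,0.48,0],[-0.125,0,-0.16,0,0.6,0]]' 0; python3 go.py 556 60 250 16.5
```

```text
t: 0.7
tool_pos: [306.8, 425.1, 249.8]
tool_rot: [[0.794, 0.0, -0.608], [0.608, 0.0, 0.794], [0.0, -1.0, 0.0]]
ft_force: [0.2, -0.1, 0.9]
finger_gap: 1.001
shift m [-2.400e-02 -3.000e-04 -4.414e-01] turn [-0.     0.365  0.   ] pos [306.8 425.1 249.8] F [ 0.2 -0.1  0.9] gap 1.001 t 0.7
```

```bash
python3 -m pendant '[[-0.003,0,-0.045,0,0.08,0],[-0.006,0,-0.09,0,0.16,0],[-0.009,0,-0.135,0,0.24,0],[-0.012,0,-0.18,0,0.32,0],[-0.013,0,-0.225,0,0.365,0]]' >/dev/null; python3 go.py 556 60 250 16.5
```

```text
shift m [ 6.560e-02 -2.000e-04 -2.064e-01] turn [-0.     0.003 -0.   ] pos [434.  238.9 249.8] F [ 0.7 -0.1 -0.6] gap 0.996 t 1.2
```

```bash
python3 -m pendant '[[0.014,0,-0.042,0,0,0],[0.028,0,-0.084,0,0,0],[0.042,0,-0.126,0,0,0],[0.056,0,-0.168,0,0,0],[0.0656,0,-0.2064,0,0.003,0]]' >/dev/null;python3 -m pendant '[[0,0,0,0,0,0],[0,0,0,0,0,0],[0,0,0,0,0,0],[0,0,0,0,0,0],[0,0,0,0,0,0]]' >/dev/null; python3 go.py 556 60 152 16.5; python3 - <<'E'
from h import *
d=imaging.get_image("wrist"); im=d["color"].copy()
p=proj(d,(556,60,171)); print(p); cv2.circle(im,tuple(int(v) for v in p),4,(0,0,255),1)
cv2.imwrite("pics/w1.png",im)
E
```

```text
shift m [-0.0003  0.0977 -0.0034] turn [-0.001  0.004 -0.   ] pos [555.3  63.3 249.7] F [ 0.5  0.2 -0.1] gap 0.999 t 2.2
[253.91664781 211.23910058]
```

View pics/w1.png

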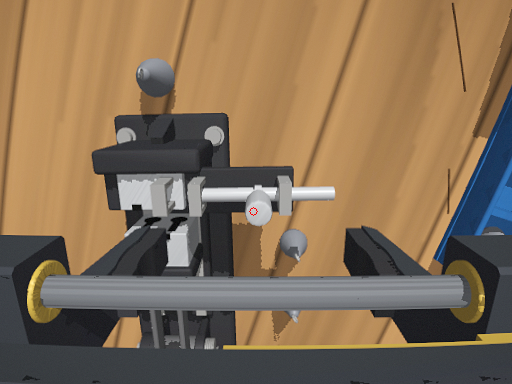

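The wrist view shows the knob top at (258,212), about 1.5 mm from the prediction (254,211). The bolt lies level in the picture, so the yaw is right. Descending with the jaws partly closed.

```bash
python3 -m pendant '[[0,0.02,-0.003,0,0,0],[0,0.04,-0.003,0,0,0],[0,0.06,-0.003,0,0,0],[0,0.08,-0.003,0,0,0],[0,0.0965,-0.003,0,0,0]]' 0.35 >/dev/null;python3 -m pendant '[[0,0,0,0,0,0],[0,0,0,0,0,0],[0,0,0,0,0,0],[0,0,0,0,0,0],[0,0,0,0,0,0]]'  >/dev/null; python3 go.py 556 60 152 16.5;
python3 -m pendant '[[0,0,0,0,0,0],[0,0,0,0,0,0],[0,0,0,0,0,0],[0,0,0,0,0,0],[0,0,0,0,0,0]]' 1 20 >/dev/null;python3 -m pendant '[[0,0,0,0,0,0],[0,0,0,0,0,0],[0,0,0,0,0,0],[0,0,0,0,0,0],[0,0,0,0,0,0]]'; python3 go.py 556 60 152 16.5
```

```text
shift m [-0.0008  0.0019  0.0012] turn [0.    0.002 0.001] pos [557.1  59.1 153.9] F [-0.5 -0.1  0.1] gap 0.651 t 3.25
t: 4.25
tool_pos: [556.9, 59.1, 153.3]
tool_rot: [[0.958, 0.001, -0.286], [0.286, 0.0, 0.958], [0.001, -1.0, 0.0]]
ft_force: [2.2, -0.2, -1.3]
finger_gap: 0.216
shift m [-0.0006  0.0013  0.0011] turn [-0.     0.002  0.001] pos [556.9  59.1 153.3] F [ 2.2 -0.2 -1.3] gap 0.216 t 4.25
```

```bash
python3 -m pendant '[[-0.007,0,0,0,0,0],[-0.014,0,0,0,0,0],[-0.021,0,0,0,0,0],[-0.028,0,0,0,0,0],[-0.032,0,0,0,0,0]]' | grep -E "pos|force|gap"; python3 -m pendant '[[-0.002,0,0,0,0,0],[-0.004,0,0,0,0,0],[-0.005,0,0,0,0,0],[-0.006,0,0,0,0,0],[-0.006,0,0,0,0,0]]'| grep -E "pos|force|gap"; python3 -m pendant '[[-0.001,0,0,0,0,0],[-0.002,0,0,0,0,0],[-0.003,0,0,0,0,0],[-0.004,0,0,0,0,0],[-0.004,0,0,0,0,0]]'| grep -E "pos|force|gap"
```

```text
tool_pos: [525.0, 49.1, 153.2]
ft_force: [2.9, -1.0, -3.6]
finger_gap: 0.22
tool_pos: [522.3, 48.3, 153.3]
ft_force: [7.2, -1.7, -5.4]
finger_gap: 0.216
tool_pos: [522.2, 48.3, 153.4]
ft_force: [12.8, 0.8, -13.4]
finger_gap: 0.218
```

```bash
python3 -m pendant '[[-0.001,0,0,0,0,0],[-0.002,0,0,0,0,0],[-0.003,0,0,0,0,0],[-0.003,0,0,0,0,0],[-0.003,0,0,0,0,0]]'| grep -E "pos|force|gap"
python3 -m pendant '[[0.002,0,0,0,0,0],[0.004,0,0,0,0,0],[0.006,0,0,0,0,0],[0.007,0,0,0,0,0],[0.007,0,0,0,0,0]]'| grep -E "pos|force|gap"
python3 -m pendant '[[0,0,0,0,0,0],[0,0,0,0,0,0],[0,0,0,0,0,0],[0,0,0,0,0,0],[0,0,0,0,0,0]]' 0.45 3| grep -E "pos|force|gap"
python3 -m pendant '[[0,-0.02,0,0,0,0],[0,-0.04,0,0,0,0],[0,-0.06,0,0,0,0],[0,-0.08,0,0,0,0],[0,-0.1,0,0,0,0]]' | grep -E "pos|force|gap"
python3 - <<'E'
from h import *
d=imaging.get_image("wrist"); im=d["color"].copy()
for q,c in((44,(0,0,255)),(36,(255,0,0))):
  s=(44-q); X=np.array((522.2,48.3,171))+s*np.array((.959,.284,0)); p=proj(d,X); print(p); cv2.circle(im,tuple(int(v) for v in p),3,c,1)
cv2.imwrite("pics/w2.png",im)
E
```

```text
tool_pos: [522.1, 48.2, 153.4]
ft_force: [18.0, 1.5, -19.5]
finger_gap: 0.215
tool_pos: [522.3, 48.3, 153.3]
ft_force: [7.0, -2.2, -5.9]
finger_gap: 0.224
tool_pos: [519.9, 48.3, 153.2]
ft_force: [-0.0, -0.4, 0.5]
finger_gap: 0.55
tool_pos: [519.9, 48.2, 254.0]
ft_force: [0.6, -0.3, 0.5]
finger_gap: 0.552
[257.63300155 205.51745993]
[268.87425093 205.54494457]
```

View pics/w2.png

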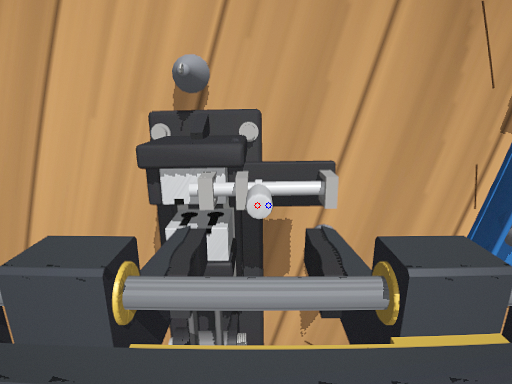

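The bolt tip now shows past the keeper at (190–240,188), and the stop took 18 N with no movement, so the bolt is home. Now to the lever.

```bash
python3 -m pendant '[[0,-0.025,0,0,0,0],[0,-0.05,0,0,0,0],[0,-0.075,0,0,0,0],[0,-0.095,0,0,0,0],[0,-0.095,0,0,0,0]]' 0.25 40| grep -E "pos|force|gap"; python3 go.py 555 -262 350 107; python3 go.py 555 -262 350 -73; python3 -c "
from rig import env;print(env.get_obs()['joint_pos'].round(1))"
```

```text
tool_pos: [521.5, 48.3, 350.2]
ft_force: [-0.7, -0.3, -0.3]
finger_gap: 0.747
shift m [-0.0566  0.     -0.307 ] turn [ 0.004 -1.578  0.004] pos [521.5  48.3 350.2] F [-0.7 -0.3 -0.3] gap 0.747 t 8.3
shift m [-0.0566  0.     -0.307 ] turn [-0.004  1.564  0.004] pos [521.5  48.3 350.2] F [-0.7 -0.3 -0.3] gap 0.747 t 8.3
[-10.7  24.6   0.5  99.6  -0.3  55.5   6.6]
```

```bash
python3 -m pendant '[[-0.006,0,-0.03,0,0.14,0],[-0.012,0,-0.06,0,0.28,0],[-0.018,0,-0.09,0,0.42,0],[-0.024,0,-0.12,0,0.56,0],[-0.03,0,-0.15,0,0.7,0]]' | grep -E "pos|force|gap"; python3 go.py 555 -262 350 -73
```

```text
tool_pos: [533.7, -105.2, 346.6]
ft_force: [0.2, -0.3, -0.0]
finger_gap: 0.748
shift m [ 0.0828 -0.0035 -0.1349] turn [ 0.002  0.858 -0.002] pos [ 533.7 -105.2  346.6] F [ 0.2 -0.3 -0. ] gap 0.748 t 8.8
```

```bash
python3 -m pendant '[[0.016,0,-0.027,0,0.14,0],[0.033,0,-0.054,0,0.28,0],[0.049,0,-0.081,0,0.42,0],[0.066,0,-0.108,0,0.56,0],[0.083,-0.002,-0.135,0.002,0.7,-0.002]]' | grep -E "pos|force|gap"; python3 -m pendant '[[0,0,0,0,0.08,0],[0,0,0,0,0.157,0],[0,0,0,0,0.157,0],[0,0,0,0,0.157,0],[0,0,0,0,0.157,0]]' >/dev/null; python3 go.py 555 -262 275 -73
python3 - <<'E'
from h import *
d=imaging.get_image("wrist"); im=d["color"].copy()
p=proj(d,(555.2,-262.7,281)); print(p); cv2.circle(im,tuple(int(v) for v in p),4,(0,0,255),1)
cv2.imwrite("pics/w3.png",im)
E
```

```text
tool_pos: [556.1, -261.8, 348.1]
ft_force: [0.2, 0.0, 0.5]
finger_gap: 0.747
shift m [ 0.0008  0.0746 -0.002 ] turn [-0.002  0.009 -0.   ] pos [ 556.5 -260.7  349.6] F [-0.4 -0.4 -0.1] gap 0.75 t 9.8
[259.61255946 213.27207648]
```

View pics/w3.png

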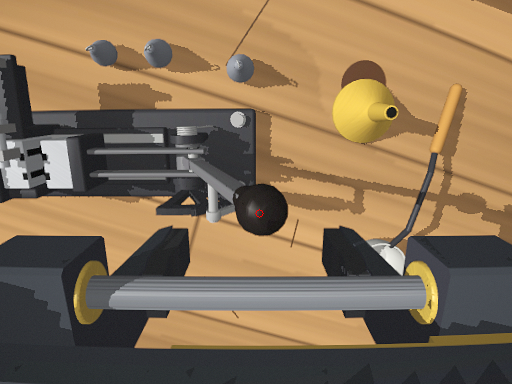

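The wrist view shows the ball at (262,210), predicted (260,213), and it sits between the fingers. Descending around it.

```bash
python3 -m pendant '[[0,0.015,-0.001,0,0,0],[0.0005,0.03,-0.002,0,0,0],[0.0005,0.045,-0.002,0,0,0],[0.0005,0.06,-0.002,0,0.005,0],[0.0005,0.0745,-0.002,0,0.009,0]]' | grep -E "pos|force|gap"; python3 -m pendant '[[0,0,0,0,0,0],[0,0,0,0,0,0],[0,0,0,0,0,0],[0,0,0,0,0,0],[0,0,0,0,0,0]]' 0.5 40| grep -E "pos|force|gap"; python3 -c "
import numpy as np;o=np.array([498.8,-78.2]);ex=np.array([-.292,.956])
for a in np.arange(0,.81,.1): print(round(a,2),(240*np.sin(a-.4)+240*np.sin(.4)).round(1),(60+240*np.cos(a-.4)-281).round(1))"; python3 go.py 500.9 -84.9 275 -73
```

```text
tool_pos: [555.2, -261.9, 275.1]
ft_force: [-0.1, 0.2, 0.4]
finger_gap: 0.754
tool_pos: [555.4, -262.3, 276.3]
ft_force: [0.0, 0.5, 0.2]
finger_gap: 0.499
0.0 0.0 0.1
0.1 22.5 8.3
0.2 45.8 14.2
0.3 69.5 17.8
0.4 93.5 19.0
0.5 117.4 17.8
0.6 141.1 14.2
0.7 164.4 8.3
0.8 186.9 0.1
shift m [-0.1856  0.0011 -0.0006] turn [-0.004 -0.002  0.001] pos [ 555.4 -262.3  276.3] F [0.  0.5 0.2] gap 0.499 t 10.85
```

```bash
python3 -m pendant '[[-0.01,-0.003,0,0,0,0],[-0.02,-0.006,0,0,0,0],[-0.03,-0.009,0,0,0,0],[-0.04,-0.012,0,0,0,0],[-0.05,-0.014,0,0,0,0]]' | grep -E "pos|force|gap"; python3 -m pendant '[[-0.01,-0.002,0,0,0,0],[-0.02,-0.003,0,0,0,0],[-0.03,-0.004,0,0,0,0],[-0.04,-0.005,0,0,0,0],[-0.05,-0.005,0,0,0,0]]' | grep -E "pos|force|gap";  python3 go.py 500.9 -84.9 275 -73
```

```text
tool_pos: [541.8, -220.3, 293.0]
ft_force: [1.0, -11.7, 8.5]
finger_gap: 0.502
tool_pos: [528.6, -172.7, 298.3]
ft_force: [3.0, -14.1, 10.7]
finger_gap: 0.498
shift m [-0.0924  0.022  -0.0016] turn [-0.01  -0.006  0.015] pos [ 528.6 -172.7  298.3] F [  3.  -14.1  10.7] gap 0.498 t 11.85
```

```bash
python3 -m pendant '[[-0.01,0.001,0,0,0,0],[-0.02,0.002,0,0,0,0],[-0.03,0.004,0,0,0,0],[-0.04,0.006,0,0,0,0],[-0.05,0.009,0,0,0,0]]' | grep -E "pos|force|gap"; python3 -m pendant '[[-0.01,0.003,0,0,0,0],[-0.02,0.006,0,0,0,0],[-0.03,0.01,0,0,0,0],[-0.038,0.013,0,0,0,0],[-0.038,0.013,0,0,0,0]]' | grep -E "pos|force|gap";  python3 go.py 500.9 -84.9 275 -73
```

```text
tool_pos: [514.4, -123.1, 288.6]
ft_force: [2.1, -6.9, 5.1]
finger_gap: 0.501
tool_pos: [502.5, -84.5, 274.2]
ft_force: [2.0, -7.9, 4.2]
finger_gap: 0.498
shift m [-0.     -0.0008 -0.0016] turn [-0.008 -0.002  0.007] pos [502.5 -84.5 274.2] F [ 2.  -7.9  4.2] gap 0.498 t 12.85
```

```bash
python3 -m pendant '[[-0.002,0,0,0,0,0],[-0.004,0,0,0,0,0],[-0.006,0,0,0,0,0],[-0.008,0,0,0,0,0],[-0.008,0,0,0,0,0]]' | grep -E "pos|force|gap"; python3 -m pendant '[[-0.002,0,0,0,0,0],[-0.004,0,0,0,0,0],[-0.005,0,0,0,0,0],[-0.005,0,0,0,0,0],[-0.005,0,0,0,0,0]]' | grep -E "pos|force|gap";  python3 go.py 500.9 -84.9 275 -73; python3 - <<'E'
from h import *
ims=[]
for n in("scene","top"):
    d=imaging.get_image(n); im=d["color"].copy(); p=proj(d,(500.9,-84.9,281)); print(n,p)
    x,y=(int(v) for v in p); ims.append(cv2.resize(im[y-50:y+90,x-60:x+60] if n=="scene" else im[y-70:y+70,x-75:x+45],None,fx=3.2,fy=4*.8,interpolation=2))
cv2.imwrite("pics/e.png",np.hstack(ims))
E
```

```text
tool_pos: [501.1, -80.4, 273.4]
ft_force: [7.4, -14.7, -10.8]
finger_gap: 0.502
tool_pos: [500.9, -79.7, 273.2]
ft_force: [12.3, -24.4, -20.1]
finger_gap: 0.503
shift m [ 0.005  -0.0017 -0.0014] turn [-0.009 -0.009  0.019] pos [500.9 -79.7 273.2] F [ 12.3 -24.4 -20.1] gap 0.503 t 13.85
scene [266.41535698 147.91408401]
top [277.01784829 206.58204625]
```

View pics/e.png

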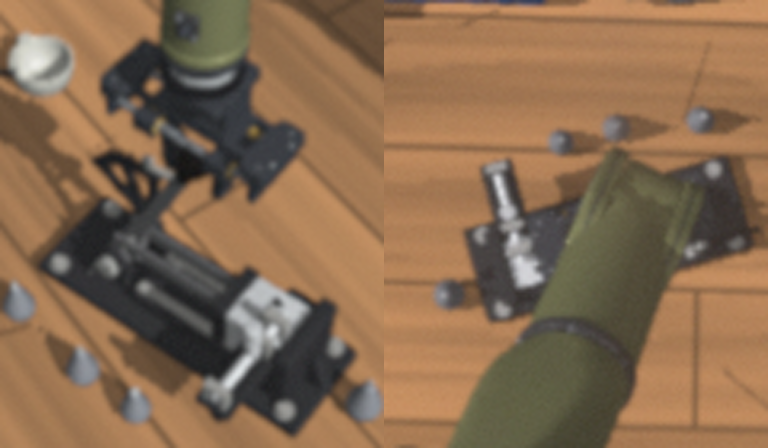

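At the stop: 190.6 mm of TCP travel less about 4 mm of slack is about 187 mm, as expected at 0.80 rad. The force climbs with no motion, and the picture shows the die halves together, the bolt in and the weights in place. I'll ease off 2 mm, check that it holds, and hand in.

```bash
python3 -m pendant '[[0.001,0,0,0,0,0],[0.002,0,0,0,0,0],[0.002,0,0,0,0,0],[0.002,0,0,0,0,0],[0.002,0,0,0,0,0]]' | grep -E "pos|force|gap"; python3 -m pendant '[[0,0,0,0,0,0],[0,0,0,0,0,0],[0,0,0,0,0,0],[0,0,0,0,0,0],[0,0,0,0,0,0]]' | grep -E "pos|force|gap"; python3 -c "
from rig import env; print(env.job_done())"
```

```text
tool_pos: [501.0, -80.0, 273.3]
ft_force: [9.5, -19.7, -15.4]
finger_gap: 0.498
tool_pos: [501.0, -80.1, 273.3]
ft_force: [9.6, -20.5, -15.8]
finger_gap: 0.501
the job is handed in; nothing more can be done
None
```

I slid the bolt home first, then pushed the lever over to its stop, and handed the job in with the arm still holding the lever there. No verdict was reported, and I had no direct readout of the bolt, lever or pawl joints.

- **Bolt:** I gripped the knob and slid it 36 mm. It then stood still while the push rose to 18 N. The wrist picture shows the tip through the keeper.
- **Lever:** I pushed the ball with the rear finger along its arc. By tool travel the ball moved about 187 mm, which is what 0.80 rad should give. After I eased off 2 mm it stayed put, with about 22 N of horizontal push at hand-in.
- **Pawl:** I could not see it in the pictures. I take it to be down behind the last tooth because the lever is at its stop.
- **Bystanders:** The last pictures, taken just before that easing, show the mould halves together, the bolt in and the weights standing where they were. The crops did not show the funnel or anvil, but nothing in the moves came near them.

The knob and ball positions agreed with the wrist views to about 2 mm, and no check failed. The run took about 15 of the 58 s allowed.

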